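# Put away the ink cartons and shut the chest

## Robot

A 7-joint arm with a two-finger parallel gripper is mounted at the origin on the work surface. World frame = base frame: x ahead of the robot, y to its left, z up, the work surface at z = 0. Lengths are in m, angles in rad, forces in N, time in s.
With the tool pointing down it reaches from about 0.35 to 0.9 m from the base axis. Payload 8.1 kg.
Tool frame: the origin (TCP) lies between the finger pads; the fingertips stand ahead of it and the grasp point (between the pads) is the TCP (arm.nose_length is the z of the fingertips in the tool frame, in m); z points along the fingers, y is the line along which they close (so a half turn about z gives the same grasp; the last joint's range is limited). The gripper opens to 92 mm and grips with 3 to 60 N. Pads are 19 mm wide; open, the fingers measure 130 mm over their backs; the gripper's body (75 mm by 190 mm) begins 47 mm behind the grasp point.
Start: joints at [1.163, 0.434, 0.025, 1.573, -0.012, 1.134, -0.075], TCP at [0.188, -0.596, 0.246] pointing down, gripper open.
Joint ranges: [-2.62, 2.62], [-0.44, 2.09], [-1.27, 1.32], [0.08, 2.57], [-1.32, 4.46], [0.12, 2], [-2.74, 2.74]. Speed limits (rad/s): [2.22, 2.22, 3.01, 3.01, 3.14, 3.14, 3.14].

## Interface

Orientations are given as a rotation vector (axis times angle).
In Python, from cell import sensors, optics, arm gives the robot as it stands.
- The arm moves only by the tool arm_command, never from a script. Its argument "deltas" is one flat list of numbers, 7 for each row, row after row: the turn, a rotation vector about the world's x, y, z as a fraction of full scale, then the shift along the world's x, y, z as a fraction of full scale, then the finger opening in mm, from 0 to 91.8. In form: [wx, wy, wz, dx, dy, dz, fingers, wx, wy, wz, dx, dy, dz, fingers, ...]. A call has 1 to 20 rows; each row is the pose to reach, as a shift and turn from the pose commanded when the call began; what a row does not reach only later rows make up. Full scale, the value 1, is 1 m for a shift and 90 degrees for a turn. A row lasts 1/10 s, in which the tool goes at most 50 mm and 8.59 degrees, less where a joint would pass 70% of its speed; a pose out of reach is approached as far as the arm can. A call with a number of a shift or a turn outside -1 to 1 is refused whole. A call with a gripper value outside its range is refused whole. The fingers move at their own pace and stop on an object; "force" is the grip in N (left out, the last holds). Time passes only in rows, so rows that repeat a pose let the fingers close. It gives the time, the measured TCP pose, the force, the opening and the grip force at its end, in the units of the state.
- sensors.observe(): the state, without advancing time (a new reading comes with each control period).
- optics.get_image(name): name is "scene" or "top" or "wrist"; returns the picture (480x640x3 uint8, blue, green, red); there is no depth.
- optics.calibration(name): a dict with "camera_matrix" (3x3 intrinsics, pixels), "rvec" (rotation vector, rad) and "tvec" (3), from world to camera coordinates, as OpenCV has them. Camera axes: x right, y down, z forward; pixel columns grow to the right and rows downward; lengths in m; the calibration is good to about 2 mm. A picture is of the moment at which its call begins: read the wrist's pose just before it. calibration takes no time and is no camera call; for the wrist camera it gives the pose at the moment of the call.
- arm.sign_off(): hands the job in; it is judged then, once.
The state is a dict: "clock": time; "joints": joint angles; "dq": joint speeds; "joint_efforts": joint torques, N m; "position": TCP position; "ee_rot": TCP orientation; "force": force on the tool from outside, world axes, zero at the start; "ft_torque": the same for the moment, N m; "width": opening from 0.0 (shut) to 1.0 (fully open); "gripper_force": force on a finger pad.
Only numpy, scipy, OpenCV 4.12 (cv2) and the standard library are available. Lean on these libraries where they do the work, as an engineer would, in place of code of your own. Each camera call takes 0.05 s, during which the arm holds its last target. There are 200 camera calls.

## Task

Put every ink carton on the desk into the dark wooden chest, lying flat on its floor between the two guide rails, side by side across the chest, between the sliding divider and the end wall it faces (the divider must first be slid back to make room). Then slide the divider up until it stops, with the whole row pressed snugly together against that end wall; back it off again to leave a gap of about a centimetre so that the cartons can be lifted out, and gently lower the lid until it is fully shut, without slamming it. Leave the mug, the book and the candlestick where they are.

Things in the scene. Friction and masses are not known exactly. Their poses are not given: they have to be found in the camera images.
- chest: Dark wooden chest without its lid, fixed to the desk, 148 (x) by 266 (y) by 64 mm high; walls and floor 8 mm thick, so the inside is 132 (x) by 250 (y) mm and 56 mm deep. Origin: centre of its underside. Its own x points to the hinge side (away from the robot), its y along its length, towards the end wall where the cartons are packed.
- chest_end (a point): Point in the inner face of the end wall (the +y wall of the chest) that the cartons are packed against, half-way across, on the inner floor (8 mm over the desk). Axes as the chest's. Two round brass guide rails, 8 mm thick, lie on the chest floor along its y at x = -40 and +40 mm; cartons lie on the floor between them (72 mm apart inside), and fingers should stay above them.
- divider: Pale wooden divider that slides along the chest's y inside the chest, with 1.5 N of friction, and stays where it is left. Its plate is 126 mm wide, 8 mm thick, 45 mm high. Origin: in the plate's pushing face (the one looking to +y), half-way across, on the inner floor. Axes as the chest's. Behind the plate (-y side) sits its grip block. It can be slid back until its origin is 206 mm from chest_end (fully back), and forward until 26 mm from it.
- divider_grip (a point): Middle of the divider's grip block, 28 mm above the chest's inner floor and 25 mm behind the pushing face. The block is 30 mm wide (chest x), 34 mm long (chest y), its top 46 mm above the inner floor (10 mm below the rim); pinch it from above across its 30 mm width, with about 50 mm free at either side.
- lid (a joint): Lid angle in rad: 0 shut, 1.57 upright, 1.8 fully open; starts about upright. Stiff friction hinge along the far long edge of the chest: it stays where it is left and needs 1 to 4 N at its free edge to move.
- lid_hinge (a point): Middle of the hinge line, at the far top edge of the chest. This frame turns with the lid: its y is the hinge axis, its -x points from the hinge to the lid's free edge, its z is the normal of the lid's outer face. The lid is a board 148 (along -x) by 266 by 8 mm whose underside passes through the hinge line, so its outer face is 8 mm out along z.
- lid_tab (a point): Middle of the brass pull tab, 50 mm wide and 8 mm thick, which sticks 22 mm out beyond the middle of the lid's free edge; 159 mm from the hinge.
- carton1_mid (a point): Centre of ink carton 1 (may be absent): a stiff paper carton 62 mm long (its x) by 40 by 40 mm, with a grey band, about 45 g, lying on the desk at the start. It fits the chest with its long side across it (along the chest's x). All cartons are alike.
- carton2_mid (a point): Centre of ink carton 2 (may be absent): a stiff paper carton 62 mm long (its x) by 40 by 40 mm, with a grey band, about 45 g, lying on the desk at the start. It fits the chest with its long side across it (along the chest's x). All cartons are alike.
- carton3_mid (a point): Centre of ink carton 3 (may be absent): a stiff paper carton 62 mm long (its x) by 40 by 40 mm, with a grey band, about 45 g, lying on the desk at the start. It fits the chest with its long side across it (along the chest's x). All cartons are alike.
- carton4_mid (a point): Centre of ink carton 4 (may be absent): a stiff paper carton 62 mm long (its x) by 40 by 40 mm, with a grey band, about 45 g, lying on the desk at the start. It fits the chest with its long side across it (along the chest's x). All cartons are alike.
- mug: White mug, 80 mm across and 90 mm high; bystander. Origin: centre of its underside.
- book: Closed blue book, 130 by 190 by 24 mm, lying flat; bystander. Origin: centre of its underside.
- candlestick: Steel candlestick, 84 mm across its foot, 135 mm high; bystander. Origin: centre of its underside.
There are look-alikes about, which are no part of the job. What is shaped like the part that bears carton2_mid but green, red or yellow is not meant.

How it is judged:
On the way, in this order (a step that is already met when the one before it is completed fails the run):
1. every carton lies flat in the chest, across it, between the divider and the end wall (x of carton1_mid in the frame of chest between -0.055 and 0.055 m and y of each of carton1_mid, carton2_mid, carton3_mid, carton4_mid in the frame of chest below 0.125 m and z of each of carton1_mid, carton2_mid, carton3_mid, carton4_mid in the frame of chest below 0.034 m and y of each of carton1_mid, carton2_mid, carton3_mid, carton4_mid in the frame of divider above 0.015 m and angle between the x axis of each of carton1_mid, carton2_mid, carton3_mid, carton4_mid and the x axis of chest, either way round below 0.25 rad and x of carton2_mid in the frame of chest between -0.055 and 0.055 m and x of carton3_mid in the frame of chest between -0.055 and 0.055 m and x of carton4_mid in the frame of chest between -0.055 and 0.055 m), for 0.2 s.
2. the row is snug: it reaches to the end wall (within 3 mm), and the divider either presses on it (over 3 N) or is up against it (within 2.5 mm) with the cartons close together (all of step 1 and y of any of carton1_mid, carton2_mid, carton3_mid, carton4_mid in the frame of chest above 0.102 m and ((contact force between divider and carton1 above 3 N or contact force between divider and carton2 above 3 N or contact force between divider and carton3 above 3 N or contact force between divider and carton4 above 3 N) or ((y of carton1_mid in the frame of chest above 0.102 m or distance between carton1_mid and carton2_mid below 0.044 m or distance between carton1_mid and carton3_mid below 0.044 m or distance between carton1_mid and carton4_mid below 0.044 m) and (y of carton2_mid in the frame of chest above 0.102 m or distance between carton2_mid and carton1_mid below 0.044 m or distance between carton2_mid and carton3_mid below 0.044 m or distance between carton2_mid and carton4_mid below 0.044 m) and (y of carton3_mid in the frame of chest above 0.102 m or distance between carton3_mid and carton1_mid below 0.044 m or distance between carton3_mid and carton2_mid below 0.044 m or distance between carton3_mid and carton4_mid below 0.044 m) and (y of carton4_mid in the frame of chest above 0.102 m or distance between carton4_mid and carton1_mid below 0.044 m or distance between carton4_mid and carton2_mid below 0.044 m or distance between carton4_mid and carton3_mid below 0.044 m) and y of any of carton1_mid, carton2_mid, carton3_mid, carton4_mid in the frame of divider below 0.0225 m))), for 0.05 s.
3. the divider is backed off, 5 to 22 mm clear of the nearest carton, with the lid still open (all of step 1 and y of each of carton1_mid, carton2_mid, carton3_mid, carton4_mid in the frame of divider above 0.025 m and y of any of carton1_mid, carton2_mid, carton3_mid, carton4_mid in the frame of divider below 0.042 m and value of joint lid above 0.5 rad), for 0.2 s.
4. the lid is shut (value of joint lid below 0.04 rad), for 0.2 s.
At the end, for the whole second after the job is handed in: All cartons lie flat on the chest floor, across the chest (within 14 degrees), between divider and end wall; the divider stands 5 to 22 mm clear of the nearest carton; the lid is shut (under 0.04 rad) (all of step 1 and y of each of carton1_mid, carton2_mid, carton3_mid, carton4_mid in the frame of divider above 0.025 m and y of any of carton1_mid, carton2_mid, carton3_mid, carton4_mid in the frame of divider below 0.042 m and value of joint lid below 0.04 rad); the robot touches nothing.
It fails at once if the lid is slammed (closing faster than 2.5 rad/s) (velocity of joint lid below -2.5 rad/s).
It fails at once if a bystander is moved more than 40 mm or knocked over (distance of any of mug, book, candlestick from where it was at the start of the episode above 0.04 m or angle between any of mug, book, candlestick's own z axis and vertical above 0.5 rad).
Of carton1, carton2, carton3, carton4 only 2 to 4 are there at a start; the rules pass over those that are not, and their reading is None.
At some moment in a run one of carton1, carton2, carton3, carton4 may be knocked a few centimetres aside while the robot is not near it.
Once in a run the grip may slacken for a moment while it holds something.
It also fails if it takes over 210 s, if anything falls off the work surface, if the arm or the gripper's body presses on something with over 40 N, if the wrist force passes 120 N, or if a joint passes its speed limit or range.

## Working session

There is one attempt and no reset: what is moved stays moved. The work goes in short steps, Python scripts to look and compute and a tool call to move; the robot and the scene stay as the last step left them, time stands still between calls to the robot, and variables do not carry over. Pictures are saved under pics/ and viewed, at most 14 in all, crops included, and the job is handed in when it is done.

Besides the shell and the picture viewer there is one more tool, called after "Emit:" in YAML: its name, and indented under it one key for each argument. arm_command: Moves the arm, as the interface text tells. Its arguments: {"type":"object","properties":{"deltas":{"type":"array","items":{"type":"number"}},"force":{"type":"number"}},"required":["deltas"]}

```bash
ls; mkdir -p pics; python3 - <<'E'
from cell import sensors, optics, arm
import cv2
s=sensors.observe(); print(s); print(arm.nose_length)
for n in("top","scene"):
    cv2.imwrite(f"pics/{n}0.png",optics.get_image(n)); print(n,optics.calibration(n))
E
```

```text
pics
{'clock': 0.0, 'joints': array([ 1.16338976,  0.4352605 ,  0.02493849,  1.57410952, -0.01157297,
        1.13401674, -0.07512357]), 'dq': array([ 0.00022868,  0.00186537,  0.00105217,  0.00113257,  0.00072284,
       -0.00024032, -0.00047738]), 'joint_efforts': array([-3.78776977e-04, -6.67845297e+01,  9.84746888e-01, -3.14448881e+01,
       -6.05962845e-02,  4.29442304e-02,  1.31697066e-04]), 'position': array([ 0.18737588, -0.59572937,  0.24491646]), 'ee_rot': array([-3.10361059e+00, -4.76616226e-01,  6.39051627e-04]), 'force': array([0.03494228, 0.81401906, 0.01146022]), 'ft_torque': array([-0.02867212,  0.0003203 , -0.02570498]), 'gripper_force': 0.0, 'width': 0.9952222086254305}
0.019
top {'camera_matrix': array([[474.16414318,   0.        , 318.3948802 ],
       [  0.        , 474.16414318, 244.83632472],
       [  0.        ,   0.        ,   1.        ]]), 'rvec': array([ 2.16868136, -2.20690934,  0.11448459]), 'tvec': array([0.07649402, 0.56942254, 1.30265367])}
scene {'camera_matrix': array([[482.11980767,   0.        , 318.2741533 ],
       [  0.        , 482.11980767, 233.0157934 ],
       [  0.        ,   0.        ,   1.        ]]), 'rvec': array([ 1.83874873,  1.84896281, -0.62388716]), 'tvec': array([-0.09706633, -0.43008708,  1.66650211])}
```

View pics/top0.png

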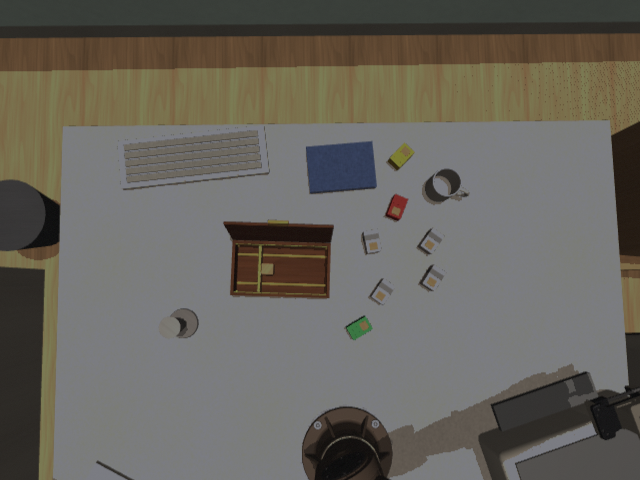

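View pics/scene0.png

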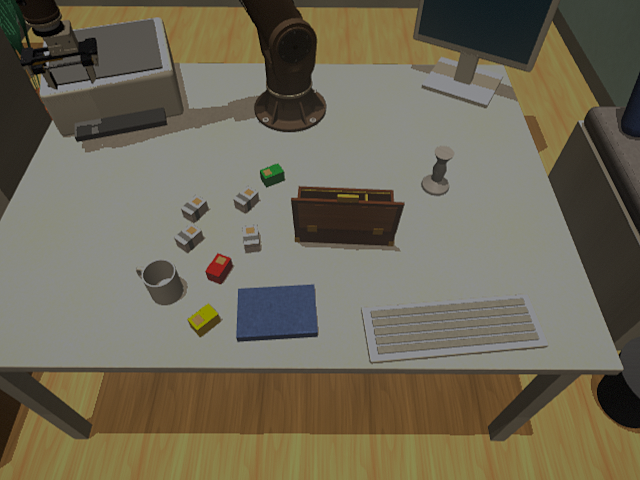

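The four white cartons with grey bands are in the top view at (373,242), (432,241), (433,278) and (382,291). The red (397,207), green (359,328) and yellow (401,156) boxes are look-alikes. The chest is centred at about (281,270), with its plate at column 260 and the grip block to its right, so chest +y = world +y (left). I'll confirm this in an enlarged crop.

```bash
cat > h.py <<'E'
import numpy as np, cv2
from cell import sensors, optics, arm
from scipy.spatial.transform import Rotation as R
def snap(n):
    c=optics.calibration(n); return optics.get_image(n),c
def world(px,z,c):
    Rm=cv2.Rodrigues(np.array(c["rvec"]))[0]; t=np.array(c["tvec"]).ravel()
    p=cv2.undistortPoints(np.float64(px).reshape(-1,1,2),c["camera_matrix"],None).reshape(-1,2)
    d=np.c_[p,np.ones(len(p))]@Rm; o=-Rm.T@t
    return o+d*((z-o[2])/d[:,2])[:,None]
def pix(P,c): return cv2.projectPoints(np.float64(P).reshape(-1,1,3),np.array(c["rvec"]),np.array(c["tvec"]),c["camera_matrix"],None)[0].reshape(-1,2)
E
python3 - <<'E'
from h import *
im=cv2.imread("pics/top0.png"); c=optics.calibration("top")
cv2.imwrite("pics/crop0.png",cv2.resize(im[180:350,220:460],None,fx=3.3,fy=3.3,interpolation=cv2.INTER_CUBIC))
w,_=snap("wrist"); cv2.imwrite("pics/w0.png",w)
print(im[330,500],im[270,350])
hsv=cv2.cvtColor(im,cv2.COLOR_BGR2HSV)
m=((hsv[...,0]>8)&(hsv[...,0]<22)&(hsv[...,1]>90)&(hsv[...,2]>120)).astype(np.uint8); m[:,:340]=0;m[:220]=0;m[320:]=0;m[:,460:]=0
n,l,st,ce=cv2.connectedComponentsWithStats(m)
for i in range(1,n):
    if st[i,4]>8: print("orange",st[i],ce[i],world(ce[i],.04,c))
for p in [(232,240),(331,240),(329,298),(231,297)]: print(p,world(p,.064,c))
E
```

```text
[124 124 123] [126 124 122]
orange [426 241   8   8  38] [429.28947368 244.44736842] [[ 0.56522682 -0.24078279  0.04      ]]
orange [370 243   7   7  40] [373.1   245.775] [[ 0.56413961 -0.084445    0.04      ]]
orange [428 278   8   8  41] [431.2195122  281.51219512] [[ 0.46266656 -0.24221664  0.04      ]]
orange [376 292   9   8  41] [380.02439024 295.29268293] [[ 0.42755411 -0.09966047  0.04      ]]
(232, 240) [[0.58424645 0.30069597 0.064     ]]
(331, 240) [[0.57984221 0.03293257 0.064     ]]
(329, 298) [[0.4234775  0.04152218 0.064     ]]
(231, 297) [[0.43107601 0.30381616 0.064     ]]
```

View pics/crop0.png

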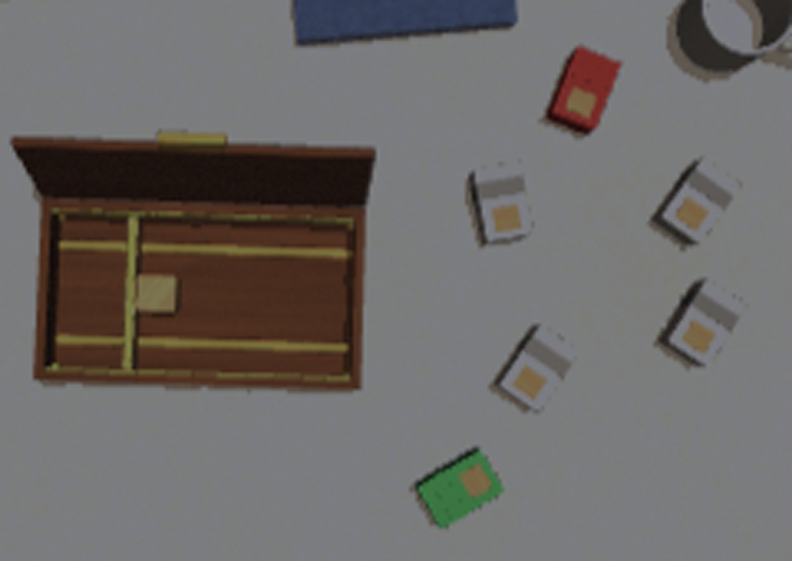

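View pics/w0.png

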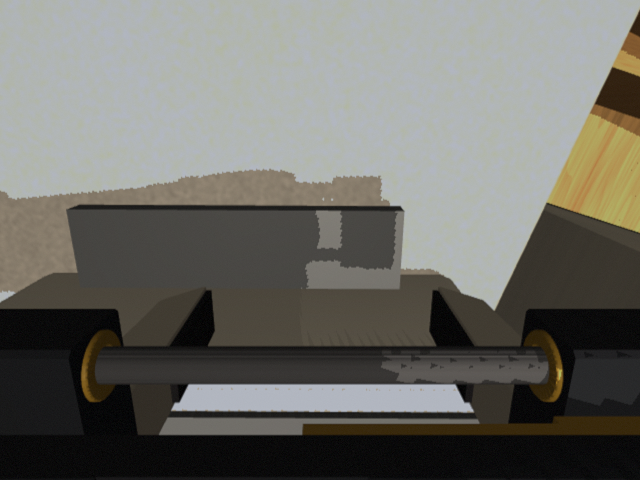

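The crop confirms that the four boxes with a white body, grey band and orange label are the ink cartons. The red, green and yellow ones aren't meant. The chest is slightly yawed. In the wrist view the finger pads are at (190,340) and (450,340), with the gripper body below them.

```bash
python3 - <<'E'
from h import *
im=cv2.imread("pics/top0.png"); c=optics.calibration("top"); k=3.3
q=lambda x,y:(x/k+220,y/k+180)
r1=world([q(58,246),q(347,254)],.016,c); r2=world([q(58,341),q(347,348)],.016,c)
print(r1,r2)
d=(r1[0]-r1[1])+(r2[0]-r2[1]); print("chest y dir deg",np.degrees(np.arctan2(d[1],d[0])))
pl=world([q(134,215),q(127,370)],.053,c);print("plate",pl)
s=sensors.observe(); Rt=R.from_rotvec(s["ee_rot"]).as_matrix(); print(Rt)
cw=optics.calibration("wrist"); Rw=cv2.Rodrigues(cw["rvec"])[0]; o=-Rw.T@cw["tvec"]
print("cam in tool",Rt.T@(o-s["position"]), "cam axes in tool",Rt.T@Rw.T, cw["camera_matrix"][0,0])
for lab,n,p in [(1,(429.3,244.4),0),(2,(373.1,245.8),0),(3,(431.2,281.5),0),(4,(380,295.3),0)]: pass
# carton: bright mask (top face white)
g=cv2.cvtColor(im,cv2.COLOR_BGR2GRAY)
for (x,y) in [(373,242),(432,241),(433,278),(382,291)]:
    a=im[y-16:y+17,x-16:x+17].astype(int); m=(np.abs(a-124).max(2)>12)&(a.max(2)>70)
    ys,xs=np.nonzero(m); (cx,cy),(w,h),an=cv2.minAreaRect(np.float32(np.c_[xs,ys])); print(x-16+cx,y-16+cy,w,h,an,world((x-16+cx,y-16+cy),.03,c))
E
```

```text
[[0.54779873 0.29300961 0.016     ]
 [0.5368045  0.04803956 0.016     ]] [[0.46751064 0.29332656 0.016     ]
 [0.45716244 0.04959278 0.016     ]]
chest y dir deg 87.49939700952837
plate [[0.5699301  0.22477353 0.053     ]
 [0.44256297 0.23151939 0.053     ]]
[[ 9.53914221e-01  3.00079080e-01 -4.52921115e-04]
 [ 3.00079401e-01 -9.53913624e-01  1.07312782e-03]
 [-1.10024413e-04 -1.15958419e-03 -9.99999322e-01]]
cam in tool [ 0.07902874 -0.00080442 -0.13858438] cam axes in tool [[-2.80085785e-04 -9.55911202e-01 -2.93655743e-01]
 [ 9.99999915e-01 -1.78672928e-04 -3.72171533e-04]
 [ 3.03294606e-04 -2.93655823e-01  9.55911171e-01]] 413.2268870609407
370.44117736816406 241.7647066116333 24.496097564697266 18.432706832885742 75.96376037597656 [[ 0.57629119 -0.07869534  0.03      ]]
429.5769214630127 241.88461685180664 17.47305679321289 27.457660675048828 33.690067291259766 [[ 0.57321619 -0.24443363  0.03      ]]
431.3823528289795 278.02941131591797 18.521846771240234 26.7537784576416 30.963754653930664 [[ 0.47232938 -0.24562248  0.03      ]]
381.384614944458 291.4230766296387 17.19570541381836 25.793560028076172 33.6900634765625 [[ 0.43788477 -0.10523203  0.03      ]]
```

Emit:
arm_command:
  deltas: [0,0,0.89,0.233,0.446,0.055,60,0,0,0.89,0.233,0.446,0.055,60,0,0,0.89,0.233,0.446,0.055,60,0,0,0.89,0.233,0.446,0.055,60,0,0,0.89,0.233,0.446,0.055,60,0,0,0.89,0.233,0.446,0.055,60,0,0,0.89,0.233,0.446,0.055,60,0,0,0.89,0.233,0.446,0.055,60,0,0,0.89,0.233,0.446,0.055,60,0,0,0.89,0.233,0.446,0.055,60,0,0,0.89,0.233,0.446,0.055,60,0,0,0.89,0.233,0.446,0.055,60]

```text
clock: 1.35
position: [0.4211, -0.1488, 0.3008]
ee_rot: [2.066, 2.366, 0.0]
force: [0.2, -0.6, -0.0]
width: 0.653
gripper_force: 0.0
```

Emit:
arm_command:
  deltas: [0,0,0.888,0.02,0.32,0,60,0,0,0.888,0.02,0.32,0,60,0,0,0.888,0.02,0.32,0,60,0,0,0.888,0.02,0.32,0,60,0,0,0.888,0.02,0.32,0,60,0,0,0.888,0.02,0.32,0,60,0,0,0.888,0.02,0.32,0,60,0,0,0.888,0.02,0.32,0,60,0,0,0.888,0.02,0.32,0,60,0,0,0.888,0.02,0.32,0,60,0,0,0.888,0.02,0.32,0,60,0,0,0.888,0.02,0.32,0,60,0,0,0.888,0.02,0.32,0,60]

```text
clock: 2.65
position: [0.4408, 0.169, 0.3006]
ee_rot: [-0.073, -3.141, 0.001]
force: [0.0, -0.0, 0.1]
width: 0.654
gripper_force: 0.0
```

```bash
python3 - <<'E'
from h import *
s=sensors.observe(); print(s["position"],np.degrees(R.from_rotvec(s["ee_rot"]).as_euler("zyx")),s["force"])
w,c=snap("wrist"); cv2.imwrite("pics/w1.png",w); np.savez("w1.npz",**{k:np.array(v) for k,v in c.items()})
C=np.array([.5023,.171,0]);a=np.radians(-2.5);ex=np.array([np.cos(a),np.sin(a),0]);ey=np.array([-np.sin(a),np.cos(a),0])
for x in(-74,74):
  for y in(-133,133): print(x,y,pix(C+x/1e3*ex+y/1e3*ey+[0,0,.064],c))
E
```

```text
[0.44075229 0.16897075 0.30056168] [-1.77324882e+02 -1.14205235e-02  1.79978107e+02] [ 0.00576686 -0.00536883  0.14983819]
-74 -133 [[181.0103035  191.22740108]]
-74 133 [[471.3667267  190.26769577]]
74 -133 [[195.95603815 334.766952  ]]
74 133 [[456.44547335 334.01031768]]
```

View pics/w1.png

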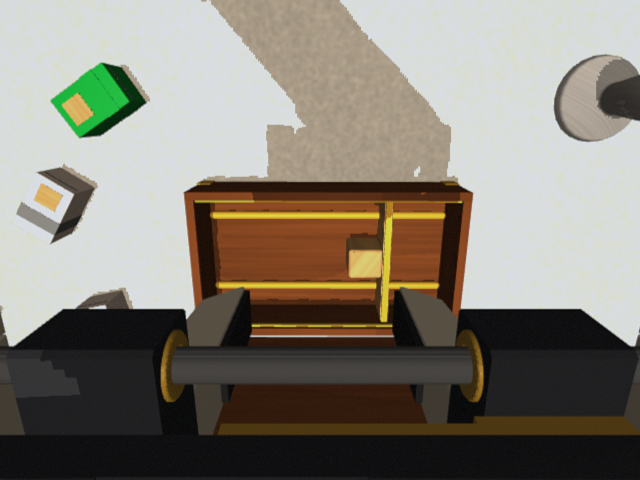

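The wrist view shows the chest with its front rim corners at about (186,190) and (472,190), rails at rows 215 and 286, the plate at column 386 and the block at (365,260). One carton is at (55,203) and the candlestick is at the upper right. Next I'll refine the chest edges.

```bash
python3 - <<'E'
from h import *
w=cv2.imread("pics/w1.png"); c=dict(np.load("w1.npz"))
hsv=cv2.cvtColor(w,cv2.COLOR_BGR2HSV).astype(int)
br=(hsv[...,1]>110)
for r in (200,220,240,260,280,295):
    xs=np.nonzero(br[r,150:520])[0]+150
    L=xs[0];Rr=xs[-1]; print(r,L,Rr,world([(L,r),(Rr+1,r)],.064,c)[:,:2].round(4).tolist())
ye=(hsv[...,0]>22)&(hsv[...,0]<34)&(hsv[...,1]>120)&(hsv[...,2]>130)
for col in (240,280,320,410,430):
    ys=np.nonzero(ye[207:300,col])[0]+207
    print(col,ys.min(),ys.max(),"rails",[ (a,world((col,a),.013,c)[0][:2].round(4).tolist()) for a in (ys[ys<250].mean(),ys[ys>250].mean())])
for r in (225,235,245,300,310):
    xs=np.nonzero(ye[r,370:400])[0]+370; print("plate",r,xs.min(),xs.max()+1,world([(xs.min(),r),(xs.max()+1,r)],.053,c)[:,:2].round(4).tolist())
cv2.imwrite("pics/c1.png",cv2.resize(w[170:345,170:490],None,fx=2.5,fy=2.5,interpolation=cv2.INTER_CUBIC))
E
```

```text
200 185 471 [[0.4309, 0.0438], [0.4433, 0.3082]]
220 187 469 [[0.4499, 0.043], [0.4623, 0.3075]]
240 189 467 [[0.4694, 0.0421], [0.4818, 0.3067]]
260 191 464 [[0.4895, 0.0412], [0.5019, 0.305]]
280 193 462 [[0.5103, 0.0402], [0.5227, 0.3042]]
295 194 461 [[0.5263, 0.039], [0.5387, 0.304]]
240 214 287 rails [(np.float64(215.0), [0.4592, 0.0821]), (np.float64(285.5), [0.5397, 0.0736])]
280 214 287 rails [(np.float64(215.5), [0.4617, 0.1244]), (np.float64(285.5), [0.5418, 0.1182])]
320 214 287 rails [(np.float64(215.5), [0.4637, 0.1667]), (np.float64(285.5), [0.5439, 0.1628])]
410 214 287 rails [(np.float64(215.5), [0.4682, 0.2619]), (np.float64(285.5), [0.5486, 0.2632])]
430 214 287 rails [(np.float64(215.5), [0.4692, 0.2831]), (np.float64(285.5), [0.5497, 0.2855])]
plate 225 385 392 [[0.4664, 0.2296], [0.4667, 0.2364]]
plate 235 384 391 [[0.4764, 0.2286], [0.4768, 0.2355]]
plate 245 384 391 [[0.4867, 0.2286], [0.487, 0.2355]]
plate 300 382 388 [[0.5457, 0.2264], [0.546, 0.2325]]
plate 310 381 387 [[0.557, 0.2253], [0.5572, 0.2315]]
```

View pics/c1.png

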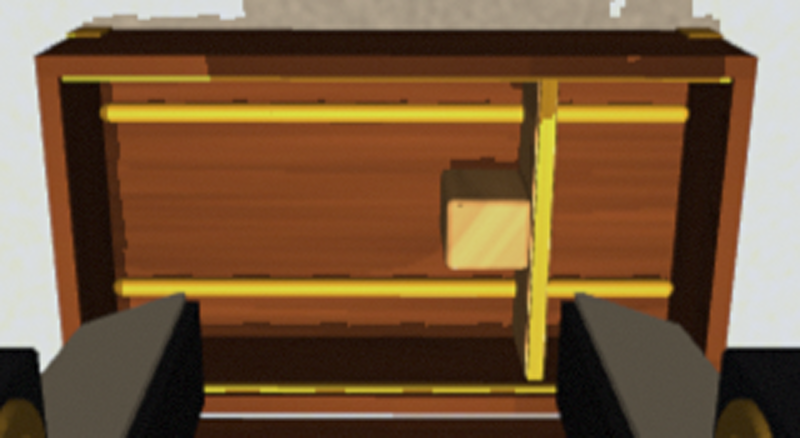

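Emit:
arm_command:
  deltas: [0,0,0,0.0175,0.0644,-0.1,50,0,0,0,0.0175,0.0644,-0.1,50,0,0,0,0.0175,0.0644,-0.15,50,0,0,0,0.0175,0.0644,-0.18,50,0,0,0,0.0175,0.0644,-0.21,50,0,0,0,0.0175,0.0644,-0.235,50,0,0,0,0.0175,0.0644,-0.25,50,0,0,0,0.0175,0.0644,-0.2546,50,0,0,0,0.0175,0.0644,-0.2546,50,0,0,0,0.0175,0.0644,-0.2546,0,0,0,0,0.0175,0.0644,-0.2546,0,0,0,0,0.0175,0.0644,-0.2546,0,0,0,0,0.0175,0.0644,-0.2546,0,0,0,0,0.0175,0.0644,-0.2546,0,0,0,0,0.0175,0.0644,-0.2546,0,0,0,0,0.0175,0.0644,-0.2546,0]
  force: 12

```text
clock: 4.3
position: [0.4581, 0.234, 0.0462]
ee_rot: [0.07, 3.141, -0.0]
force: [0.0, -1.1, 3.3]
width: 0.085
gripper_force: 12.0
```

Emit:
arm_command:
  deltas: [0,0,0,-0.0007,-0.015,0,0,0,0,0,-0.0014,-0.03,0,0,0,0,0,-0.0021,-0.045,0,0,0,0,0,-0.0028,-0.06,0,0,0,0,0,-0.0035,-0.075,0,0,0,0,0,-0.0042,-0.09,0,0,0,0,0,-0.0049,-0.105,0,0,0,0,0,-0.0056,-0.12,0,0,0,0,0,-0.0062,-0.133,0,0,0,0,0,-0.0065,-0.14,0,0,0,0,0,-0.0067,-0.144,0,0,0,0,0,-0.0067,-0.144,0,0,0,0,0,-0.0067,-0.144,0,0]
  force: 25

```text
clock: 5.6
position: [0.4511, 0.0898, 0.0462]
ee_rot: [-0.069, -3.14, 0.002]
force: [-2.1, -1.4, 4.9]
width: 0.085
gripper_force: 25.0
```

Emit:
arm_command:
  deltas: [0,0,0,-0.0001,-0.002,0,0,0,0,0,-0.0002,-0.004,0,0,0,0,0,-0.0002,-0.004,0,0]

```text
clock: 5.9
position: [0.4511, 0.089, 0.0463]
ee_rot: [0.065, 3.14, 0.006]
force: [-0.7, 9.1, -0.9]
width: 0.085
gripper_force: 25.0
```

Emit:
arm_command:
  deltas: [0,0,0,0,0.003,0,26,0,0,0,0,0.003,0,26,0,0,0,0,0.003,0,26,0,0,0,0,0.003,0,26,0,0,0,0,0.003,0.03,26,0,0,0,0,0.003,0.08,26,0,0,0,0,0.0,0.13,26,0,0,0,0.02,-0.05,0.18,60,0,0,0,0.03,-0.1,0.23,60,0,0,0,0.04,-0.15,0.28,60,0,0,0,0.049,-0.2,0.312,60,0,0,0,0.049,-0.25,0.312,60,0,0,0,0.049,-0.255,0.312,60,0,0,0,0.049,-0.255,0.312,60,0,0,0,0.049,-0.255,0.312,60]

```text
clock: 7.4
position: [0.5002, -0.1735, 0.3586]
ee_rot: [0.08, 3.14, -0.002]
force: [0.6, -0.0, -0.7]
width: 0.652
gripper_force: 0.0
```

```bash
cat >> h.py <<'E'
def cartons(tag=None):
    w,c=snap("wrist")
    if tag: cv2.imwrite(f"pics/{tag}.png",w)
    hsv=cv2.cvtColor(w,cv2.COLOR_BGR2HSV).astype(int)
    m=((hsv[...,0]>8)&(hsv[...,0]<24)&(hsv[...,1]>90)&(hsv[...,2]>130)).astype(np.uint8)
    out=[]
    for k in cv2.findContours(m,cv2.RETR_EXTERNAL,cv2.CHAIN_APPROX_NONE)[0]:
        if 60<cv2.contourArea(k)<3000:
            P=world(k.reshape(-1,2),.04,c)[:,:2]*1e3
            r=cv2.minAreaRect(P.astype(np.float32)); px=k.reshape(-1,2).mean(0)
            out.append((px,r)); print(px.round(),"label mm",np.round(r[0],1),np.round(r[1],1),round(r[2],1))
    return w,c,out
E
python3 - <<'E'
from h import *
s=sensors.observe(); print(s["position"])
w,c,o=cartons("w2"); np.savez("w2.npz",**{k:np.array(v) for k,v in c.items()})
E
```

```text
[ 0.5001969  -0.17352102  0.35864443]
[348. 317.] label mm [ 660.4 -148.9] [22.4 20.8] 66.8
[268. 246.] label mm [ 564.4 -239. ] [21.1 19.6] 52.8
[402. 239.] label mm [563.5 -83.3] [19.2 21.3] 9.1
[600. 209.] label mm [539.  140.5] [87.   2.3] 87.8
[601. 204.] label mm [534.4 140.3] [85.8  1.1] 87.1
[545. 177.] label mm [500.7  75.2] [31.7 29.8] 87.1
[258. 156.] label mm [ 461.3 -240.8] [21.4 19.4] 56.0
[607. 140.] label mm [462.8 135.9] [69.8  2.1] 87.9
[437.  30.] label mm [346.4 -51.6] [20.9 19.1] 29.7
```

View pics/w2.png

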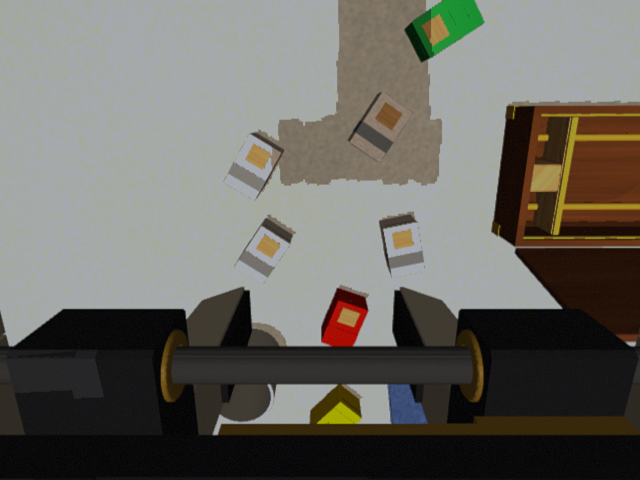

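The wrist view shows carton A at (402,245), B at (264,248), C at (254,165) and D in shadow at (380,127). The divider is now fully back, at the left end of the chest. Next I'll enlarge the four cartons to get their top faces.

```bash
python3 - <<'E'
from h import *
w=cv2.imread("pics/w2.png")
T=[cv2.resize(w[y-40:y+40,x-50:x+50],None,fx=4,fy=3.75,interpolation=cv2.INTER_CUBIC)[:300,:400] for x,y in [(402,245),(264,248),(254,165),(380,127)]]
cv2.imwrite("pics/c2.png",np.vstack([np.hstack(T[:2]),np.hstack(T[2:])]))
E
```

```text
(no output)
```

View pics/c2.png

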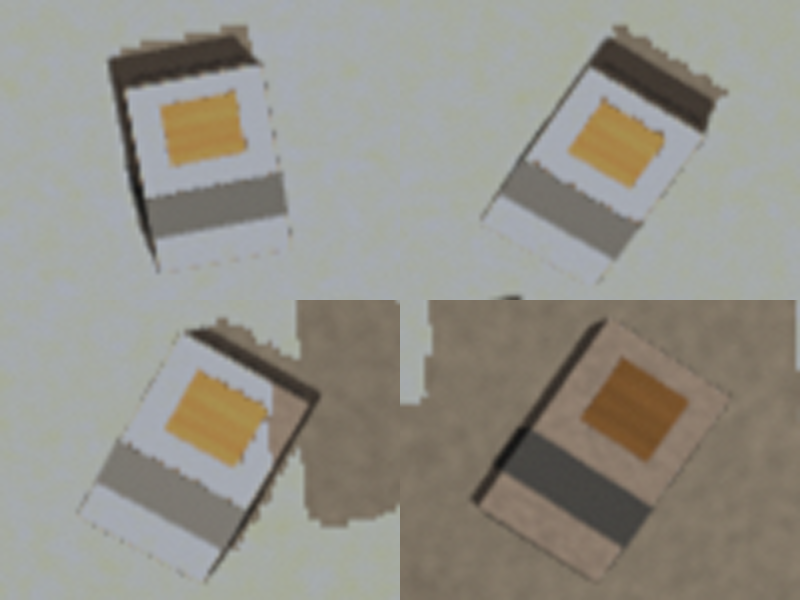

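```bash
python3 - <<'E'
from h import *
c=dict(np.load("w2.npz")); s=sensors.observe(); print(s["position"])
for n,(x,y),q in [("A",(402,245),[(127,87),(264,66),(291,235),(158,272)]),("B",(264,248),[(195,68),(307,132),(198,286),(82,220)]),("C",(254,165),[(185,30),(318,100),(207,282),(78,214)]),("D",(380,127),[(208,18),(330,97),(200,280),(72,200)])]:
    P=world([(a/4-.375+x-50,b/3.75-.37+y-40) for a,b in q],.04,c)[:,:2]*1e3
    L=(P[2]+P[3]-P[0]-P[1])/2; W=(P[1]+P[2]-P[0]-P[3])/2
    print(n,P.mean(0).round(1),"L",np.hypot(*L).round(1),"W",np.hypot(*W).round(1),"long ang",np.degrees(np.arctan2(L[1],L[0])).round(1),"W ang+90",(np.degrees(np.arctan2(W[1],W[0]))-90).round(1))
print(.0)
E
```

```text
[ 0.49998868 -0.17058526  0.35808372]
A [576.1 -80.8] L 59.1 W 39.9 long ang 8.6 W ang+90 11.0
B [ 575.  -246.5] L 61.3 W 38.9 long ang -37.3 W ang+90 -36.4
C [ 472.4 -247.5] L 62.3 W 40.3 long ang -34.4 W ang+90 -32.7
D [ 437.1 -107.5] L 60.2 W 40.6 long ang -36.6 W ang+90 -35.4
0.0
```

Emit:
arm_command:
  deltas: [0,0,0.136,0.076,0.0906,-0.1,62,0,0,0.136,0.076,0.0906,-0.1,62,0,0,0.136,0.076,0.0906,-0.15,62,0,0,0.136,0.076,0.0906,-0.2,62,0,0,0.136,0.076,0.0906,-0.25,62,0,0,0.136,0.076,0.0906,-0.29,62,0,0,0.136,0.076,0.0906,-0.32,62,0,0,0.136,0.076,0.0906,-0.331,62,0,0,0.136,0.076,0.0906,-0.331,62,0,0,0.136,0.076,0.0906,-0.331,62,0,0,0.136,0.076,0.0906,-0.331,20,0,0,0.136,0.076,0.0906,-0.331,20,0,0,0.136,0.076,0.0906,-0.331,20,0,0,0.136,0.076,0.0906,-0.331,20,0,0,0.136,0.076,0.0906,-0.331,20,0,0,0.136,0.076,0.0906,-0.331,20]
  force: 20

```text
clock: 9.05
position: [0.5768, -0.0785, 0.0283]
ee_rot: [-0.265, 3.129, -0.001]
force: [-0.3, -0.6, 7.6]
width: 0.436
gripper_force: 20.0
```

Emit:
arm_command:
  deltas: [0,0,0,0,0,0.04,20,0,0,-0.05,-0.03,0,0.08,20,0,0,-0.1,-0.0697,0.0,0.11,20,0,0,-0.137,-0.0697,0.03,0.12,20,0,0,-0.137,-0.0697,0.08,0.12,20,0,0,-0.137,-0.0697,0.13,0.12,20,0,0,-0.137,-0.0697,0.18,0.12,20,0,0,-0.137,-0.0697,0.23,0.12,20,0,0,-0.137,-0.0697,0.28,0.12,20,0,0,-0.137,-0.0697,0.31,0.11,20,0,0,-0.137,-0.0697,0.3284,0.1,20,0,0,-0.137,-0.0697,0.3284,0.09,20,0,0,-0.137,-0.0697,0.3284,0.09,20,0,0,-0.137,-0.0697,0.3284,0.09,20]
  force: 25

```text
clock: 10.45
position: [0.5066, 0.2486, 0.1171]
ee_rot: [-0.074, -3.14, 0.002]
force: [0.3, 0.2, -0.8]
width: 0.431
gripper_force: 25.0
```

```bash
python3 - <<'E'
from h import *
s=sensors.observe(); print(s["position"],s["force"],s["width"]*92,2*np.degrees(np.arctan2(s["ee_rot"][1],s["ee_rot"][0])))
w,c,o=cartons("w3")
t,ct=snap("top"); cv2.imwrite("pics/t3.png",t)
E
```

```text
[0.50663014 0.24861483 0.11705893] [ 0.33017668  0.16314239 -0.78379178] 39.671054246999496 -182.69052107990754
[261. 402.] label mm [594.1 207. ] [8.3 7.3] 87.3
[ 45. 399.] label mm [587.5  73.4] [27.1  8.1] 87.3
[429. 373.] label mm [579.5 311. ] [38.7  3.5] 0.6
[214. 373.] label mm [573.4 180.5] [ 3.5 38.8] 84.0
[141. 307.] label mm [530.5 149.1] [85.7 10.2] 87.3
[388. 285.] label mm [521.  285.9] [8.9 7.2] 82.2
[  3. 276.] label mm [504.6  71.8] [ 6.1 30.2] 74.4
[ 19. 256.] label mm [497.2  81.8] [  1.9 104.6] 87.2
[ 58. 140.] label mm [432.5 119.1] [61.9  8.9] 87.3
```

View pics/w3.png

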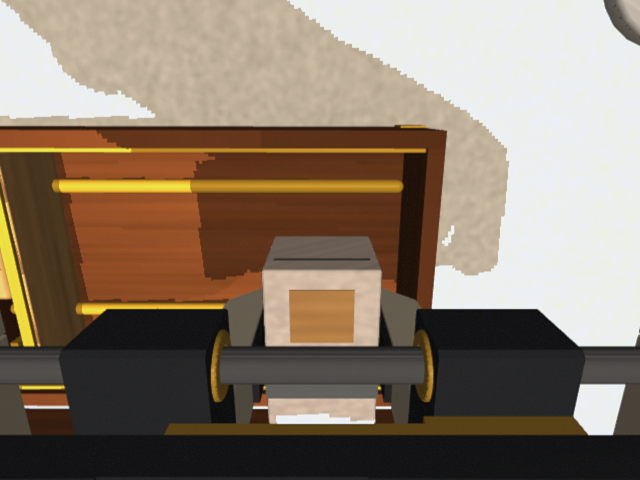

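The carton is held square with its top front edge at row 267, columns 264–380. The rails are at rows 186 and 309. I'll check its centring before lowering.

```bash
python3 - <<'E'
from h import *
c=optics.calibration("wrist"); s=sensors.observe()
a=world([(264,267),(380,267)],s["position"][2]+.0117,c); print(a, "front rel TCP",a.mean(0)[:2]-s["position"][:2])
b=world([(120,186),(320,186)],.014,c); d=world([(120,308.5),(215,308.5)],.014,c); print(b,d)
E
```

```text
[[0.47392263 0.23212641 0.12925377]
 [0.47573426 0.27010217 0.12925377]] front rel TCP [-0.03217452  0.00230321]
[[0.46202082 0.13263194 0.014     ]
 [0.46764118 0.2503588  0.014     ]] [[0.54096162 0.11743312 0.014     ]
 [0.54388448 0.17872891 0.014     ]]
```

Emit:
arm_command:
  deltas: [0,0,0,0.0015,0.003,-0.02,20,0,0,0,0.0015,0.003,-0.04,20,0,0,0,0.0015,0.003,-0.055,20,0,0,0,0.0015,0.003,-0.065,20,0,0,0,0.0015,0.003,-0.072,20,0,0,0,0.0015,0.003,-0.077,20,0,0,0,0.0015,0.003,-0.08,20,0,0,0,0.0015,0.003,-0.08,20]

```text
clock: 11.35
position: [0.5079, 0.2532, 0.0371]
ee_rot: [0.071, 3.141, 0.0]
force: [0.7, 0.8, -1.0]
width: 0.436
gripper_force: 25.0
```

Emit:
arm_command:
  deltas: [0,0,0,0,0,0,46,0,0,0,0,0,0,46,0,0,0,0,0,0,46,0,0,0,0,0,0.02,46,0,0,0,0,0,0.05,46,0,0,0,0,0,0.09,46,0,0,0,0,-0.03,0.12,62,0,0,0,0,-0.08,0.15,62,0,0,0,0,-0.13,0.18,62,0,0,-0.1,-0.02,-0.18,0.2,62,0,0,-0.2,-0.04,-0.23,0.2,62,0,0,-0.28,-0.07,-0.28,0.2,62,0,0,-0.368,-0.07,-0.33,0.2,62,0,0,-0.368,-0.07,-0.359,0.2,62,0,0,-0.368,-0.07,-0.359,0.2,62,0,0,-0.368,-0.07,-0.359,0.2,62]

```text
clock: 12.95
position: [0.4376, -0.1077, 0.2372]
ee_rot: [0.97, 2.988, -0.001]
force: [0.4, 0.3, -0.2]
width: 0.677
gripper_force: 0.0
```

```bash
cat >> h.py <<'E'
def top():
    im,c=snap("top"); b=cv2.imread("pics/top0.png").astype(int)
    hsv=cv2.cvtColor(im,cv2.COLOR_BGR2HSV)
    m=((hsv[...,0]>8)&(hsv[...,0]<22)&(hsv[...,1]>90)&(hsv[...,2]>100)).astype(np.uint8); m[:,:230]=0;m[:190]=0;m[340:]=0;m[:,480:]=0
    n,l,st,ce=cv2.connectedComponentsWithStats(m)
    for i in range(1,n):
        if 15<st[i,4]<120: print("top",ce[i].round(1),st[i,4],(world(ce[i],.04,c)[0,:2]*1e3).round(1))
    return im
E
python3 - <<'E'
from h import *
s=sensors.observe(); print(s["position"],s["width"]*92,2*np.degrees(np.arctan2(s["ee_rot"][1],s["ee_rot"][0]))%360)
cv2.imwrite("pics/t4.png",top()); w,c,o=cartons("w4"); np.savez("w4.npz",**{k:np.array(v) for k,v in c.items()})
E
```

```text
[ 0.43758046 -0.10770417  0.23722741] 62.26794936834417 144.0348468004547
top [395.7 210.5] 59 [ 661.6 -150.3]
top [429.  244.4] 45 [ 565.3 -239.9]
top [253.5 253. ] 20 [549.7 245.8]
top [284. 254.] 17 [545.5 162. ]
top [323.2 272.7] 25 [492.2  55. ]
top [250.5 273.2] 44 [494.4 254.4]
top [266.5 282. ] 20 [469.6 210.8]
top [298. 283.] 17 [465.3 124.7]
[418. 417.] label mm [ 658.8 -148.7] [20.9 17.6] 66.6
[286. 397.] label mm [ 564.3 -238.9] [21.6 18.2] 54.2
[615. 143.] label mm [527.3 116.7] [41.2  2.2] 87.1
[560. 147.] label mm [505.8  72.5] [34.1 78.3] 87.2
[597.  53.] label mm [458.3 133.1] [66.7  1.8] 87.1
[596.  47.] label mm [453.7 134.2] [68.3  2. ] 87.2
```

Emit:
arm_command:
  deltas: [0,0,0,0,0.001,-0.05,64,0,0,0,0,0.001,-0.1,64,0,0,0,0,0.001,-0.14,64,0,0,0,0,0.001,-0.175,64,0,0,0,0,0.001,-0.2,64,0,0,0,0,0.001,-0.209,64,0,0,0,0,0.001,-0.209,64,0,0,0,0,0.001,-0.209,20,0,0,0,0,0.001,-0.209,20,0,0,0,0,0.001,-0.209,20,0,0,0,0,0.001,-0.209,20,0,0,0,0,0.001,-0.209,20,0,0,0,0,0.001,-0.209,20]
  force: 25

```text
clock: 14.35
position: [0.4385, -0.1051, 0.029]
ee_rot: [0.964, 2.988, -0.0]
force: [-1.5, 0.6, 7.9]
width: 0.43
gripper_force: 25.0
```

Emit:
arm_command:
  deltas: [0,0,0,0,0,0.04,20,0,0,0.07,0,0,0.09,20,0,0,0.16,0.02,0.04,0.12,20,0,0,0.25,0.04,0.09,0.12,20,0,0,0.34,0.0667,0.13,0.12,20,0,0,0.368,0.0667,0.18,0.12,20,0,0,0.368,0.0667,0.23,0.12,20,0,0,0.368,0.0667,0.27,0.11,20,0,0,0.368,0.0667,0.293,0.1,20,0,0,0.368,0.0667,0.293,0.09,20,0,0,0.368,0.0667,0.293,0.088,20,0,0,0.368,0.0667,0.293,0.088,20]
  force: 25

```text
clock: 15.55
position: [0.5046, 0.1865, 0.1158]
ee_rot: [-0.074, -3.14, 0.002]
force: [-0.2, -0.9, -0.6]
width: 0.434
gripper_force: 25.0
```

```bash
cat >> h.py <<'E'
def held(f):
    s=sensors.observe(); w=cv2.imread(f) if f.endswith("w3.png") else None
    if w is None: w,c=snap("wrist"); cv2.imwrite(f,w)
    hsv=cv2.cvtColor(w,cv2.COLOR_BGR2HSV).astype(int)
    m=((hsv[...,0]>5)&(hsv[...,0]<20)&(hsv[...,1]>90)&(hsv[...,2]>70)).astype(np.uint8); m[:,:285]=0; m[:,360:]=0; m[:255]=0; m[345:]=0
    n,l,st,ce=cv2.connectedComponentsWithStats(m)
    for i in range(1,n):
        if st[i,4]>300: print("label box",st[i])
    g=cv2.cvtColor(w,cv2.COLOR_BGR2GRAY)[240:345,312:332].mean(1); e=np.abs(np.diff(g)); print("edges",[(240+i,round(e[i])) for i in np.nonzero(e>8)[0]])
    print(s["position"],s["width"]*92,2*np.degrees(np.arctan2(s["ee_rot"][1],s["ee_rot"][0]))%360)
E
python3 - <<'E'
from h import *
held("pics/w3.png"); held("pics/w5.png"); top()
E
```

```text
label box [ 289  290   66   53 3433]
edges [(np.int64(257), 24), (np.int64(258), 23), (np.int64(259), 29), (np.int64(260), 22), (np.int64(268), 22), (np.int64(269), 39), (np.int64(270), 22), (np.int64(288), 24), (np.int64(289), 48), (np.int64(290), 14), (np.int64(341), 16), (np.int64(342), 27)]
[0.50461045 0.18653681 0.11580117] 39.94456342065969 177.29964775761755
label box [ 289  291   66   53 3412]
edges [(np.int64(258), 16), (np.int64(259), 38), (np.int64(260), 23), (np.int64(261), 26), (np.int64(269), 16), (np.int64(270), 39), (np.int64(271), 27), (np.int64(289), 17), (np.int64(290), 38), (np.int64(342), 22), (np.int64(343), 29)]
[0.50461045 0.18653681 0.11580117] 39.94456342065969 177.29964775761755
top [395.7 210.5] 59 [ 661.6 -150.3]
top [429.  244.4] 45 [ 565.3 -239.9]
top [324.1 271.6] 16 [495.1  52.5]
top [431.2 281.7] 44 [ 462.2 -242. ]
```

Emit:
arm_command:
  deltas: [0,0,0,0.0012,0.0015,-0.03,20,0,0,0,0.0012,0.0015,-0.05,20,0,0,0,0.0012,0.0015,-0.065,20,0,0,0,0.0012,0.0015,-0.074,20,0,0,0,0.0012,0.0015,-0.078,20,0,0,0,0.0012,0.0015,-0.078,20,0,0,0,0.0015,0.007,-0.078,20,0,0,0,0.0018,0.013,-0.078,20,0,0,0,0.0021,0.019,-0.078,20,0,0,0,0.0024,0.025,-0.078,20,0,0,0,0.0025,0.029,-0.078,20,0,0,0,0.0026,0.0315,-0.078,20,0,0,0,0.0026,0.0315,-0.078,20]

```text
clock: 16.95
position: [0.5071, 0.219, 0.0381]
ee_rot: [-0.072, -3.14, 0.003]
force: [-1.1, -3.0, 2.9]
width: 0.433
gripper_force: 28.7
```

Emit:
arm_command:
  deltas: [0,0,0,0,-0.002,0,47,0,0,0,0,-0.003,0,47,0,0,0,0,-0.003,0,47,0,0,0,0,-0.003,0.02,47,0,0,0,0,-0.003,0.06,47,0,0,0,0,-0.003,0.1,62,0,0,0,0,-0.04,0.13,64,0,0,0,0,-0.09,0.15,64,0,0,0,0,-0.14,0.15,64,0,0,-0.09,0,-0.19,0.15,64,0,0,-0.18,-0.01,-0.24,0.15,64,0,0,-0.27,-0.02,-0.29,0.15,64,0,0,-0.343,-0.03,-0.34,0.15,64,0,0,-0.343,-0.035,-0.39,0.15,64,0,0,-0.343,-0.035,-0.435,0.15,64,0,0,-0.343,-0.035,-0.4655,0.15,64,0,0,-0.343,-0.035,-0.4655,0.15,64,0,0,-0.343,-0.035,-0.4655,0.15,64]

```text
clock: 18.75
position: [0.4726, -0.2459, 0.188]
ee_rot: [0.907, 3.007, 0.002]
force: [-0.5, 0.8, 0.3]
width: 0.693
gripper_force: 0.0
```

```bash
python3 - <<'E'
from h import *
s=sensors.observe(); print(s["position"],s["width"]*92,2*np.degrees(np.arctan2(s["ee_rot"][1],s["ee_rot"][0]))%360)
cv2.imwrite("pics/t6.png",top()); w,c,o=cartons("w6")
a=cv2.imread("pics/t6.png")[180:350,220:460]
cv2.imwrite("pics/m6.png",np.vstack([cv2.resize(a,(425,300)),cv2.resize(w,(425,300))]))
E
```

```text
[ 0.4725712  -0.24592355  0.18802678] 63.79163212460153 146.4391185153542
top [395.7 210.5] 59 [ 661.6 -150.3]
top [427.4 243.5] 21 [ 567.9 -235.6]
top [253.5 253. ] 20 [549.7 245.8]
top [283.5 254. ] 16 [545.6 163.4]
top [323.4 272.6] 24 [492.4  54.5]
top [242.  273.4] 41 [494.1 277.4]
top [263.2 273.2] 45 [493.8 219.6]
top [265.5 282. ] 20 [469.6 213.5]
top [297.5 283. ] 18 [465.3 126.1]
top [363.7 325.3] 43 [346.9 -52.6]
[387. 322.] label mm [ 562.1 -242.5] [14.3 19.8] 56.5
```

View pics/m6.png

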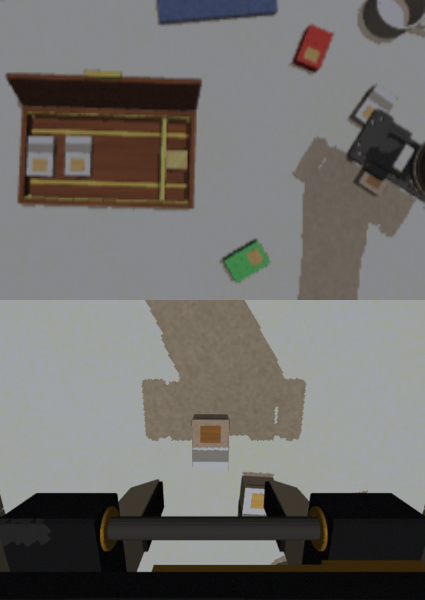

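The chest holds two cartons, one at the end wall and the second behind it. Carton C lies straight below, square between the fingers.

Emit:
arm_command:
  deltas: [0,0,0,0,0,-0.05,64,0,0,0,0,0,-0.09,64,0,0,0,0,0,-0.125,64,0,0,0,0,0,-0.15,64,0,0,0,0,0,-0.1595,64,0,0,0,0,0,-0.1595,64,0,0,0,0,0,-0.1595,20,0,0,0,0,0,-0.1595,20,0,0,0,0,0,-0.1595,20,0,0,0,0,0,-0.1595,20,0,0,0,0,0,-0.1595,20,0,0,0,0,0,-0.1595,20]
  force: 25

```text
clock: 20.05
position: [0.4727, -0.2462, 0.0296]
ee_rot: [0.905, 3.007, -0.001]
force: [-1.2, -0.0, 7.2]
width: 0.434
gripper_force: 25.0
```

Emit:
arm_command:
  deltas: [0,0,0,0,0,0.04,20,0,0,0,0,0,0.09,20,0,0,0.09,0,0.05,0.12,20,0,0,0.18,0.01,0.1,0.12,20,0,0,0.27,0.02,0.15,0.12,20,0,0,0.342,0.03,0.2,0.12,20,0,0,0.342,0.0316,0.25,0.12,20,0,0,0.342,0.0316,0.3,0.12,20,0,0,0.342,0.0316,0.345,0.12,20,0,0,0.342,0.0316,0.38,0.11,20,0,0,0.342,0.0316,0.4,0.1,20,0,0,0.342,0.0316,0.4,0.088,20,0,0,0.342,0.0316,0.4,0.088,20,0,0,0.342,0.0316,0.4,0.088,20]
  force: 25

```text
clock: 21.45
position: [0.5038, 0.1526, 0.1165]
ee_rot: [-0.077, -3.14, 0.002]
force: [0.3, -0.5, -1.3]
width: 0.436
gripper_force: 25.0
```

```bash
python3 - <<'E'
from h import *
held("pics/w7.png"); top()
E
```

```text
label box [ 289  294   65   51 3256]
edges [(np.int64(260), 10), (np.int64(261), 31), (np.int64(263), 30), (np.int64(264), 15), (np.int64(272), 22), (np.int64(273), 39), (np.int64(274), 21), (np.int64(291), 10), (np.int64(292), 32), (np.int64(293), 23), (np.int64(294), 9)]
[0.50383638 0.15255656 0.11645   ] 40.109204815335225 177.20568722898886
top [395.7 210.5] 59 [ 661.6 -150.3]
top [429.  244.4] 45 [ 565.3 -239.9]
top [241.5 273.5] 34 [494. 279.]
```

Emit:
arm_command:
  deltas: [0,0,0,-0.0005,0.0012,-0.03,20,0,0,0,-0.0005,0.0012,-0.05,20,0,0,0,-0.0005,0.0012,-0.065,20,0,0,0,-0.0005,0.0012,-0.074,20,0,0,0,-0.0005,0.0012,-0.0785,20,0,0,0,-0.0005,0.0012,-0.0785,20,0,0,0,-0.0002,0.007,-0.0785,20,0,0,0,0.0001,0.013,-0.0785,20,0,0,0,0.0004,0.018,-0.0785,20,0,0,0,0.0006,0.022,-0.0785,20,0,0,0,0.0007,0.025,-0.0785,20,0,0,0,0.0007,0.0265,-0.0785,20,0,0,0,0.0007,0.0265,-0.0785,20]

```text
clock: 22.85
position: [0.5045, 0.1792, 0.0382]
ee_rot: [-0.076, -3.14, 0.004]
force: [-1.4, -5.0, 4.1]
width: 0.437
gripper_force: 31.1
```

Emit:
arm_command:
  deltas: [0,0,0,0,-0.002,0,47,0,0,0,0,-0.003,0,47,0,0,0,0,-0.003,0,47,0,0,0,0,-0.003,0.02,47,0,0,0,0,-0.003,0.06,47,0,0,0,-0.002,-0.045,0.06,0,0,0,0,-0.002,-0.045,0.06,0,0,0,0,-0.002,-0.045,0.06,0,0,0,0,-0.002,-0.045,0.06,0,0,0,0,-0.002,-0.045,0.03,0,0,0,0,-0.002,-0.045,0.01,0,0,0,0,-0.002,-0.045,0.003,0,0,0,0,-0.002,-0.045,0.003,0]

```text
clock: 24.15
position: [0.5018, 0.1365, 0.0403]
ee_rot: [-0.071, -3.139, -0.0]
force: [-0.4, -1.2, 0.4]
width: 0.006
gripper_force: 0.0
```

Emit:
arm_command:
  deltas: [0,0,0,0.0003,0.006,0,0,0,0,0,0.0006,0.012,0,0,0,0,0,0.0008,0.018,0,0,0,0,0,0.001,0.022,0,0,0,0,0,0.0011,0.024,0,0,0,0,0,0.0011,0.024,0,0]

```text
clock: 24.75
position: [0.5038, 0.159, 0.0414]
ee_rot: [0.075, 3.14, -0.002]
force: [-0.2, -3.5, 3.4]
width: 0.005
gripper_force: 2.0
```

Emit:
arm_command:
  deltas: [0,0,0,0,-0.003,0.01,0,0,0,0,0,-0.003,0.06,0,0,0,0,0,-0.03,0.11,64,0,0,0,0,-0.08,0.15,64,0,0,0,0,-0.13,0.15,64,0,0,0,0,-0.18,0.15,64,0,0,-0.09,0,-0.23,0.15,64,0,0,-0.18,0.01,-0.28,0.15,64,0,0,-0.27,0.03,-0.33,0.15,64,0,0,-0.34,0.05,-0.37,0.15,64,0,0,-0.38,0.0707,-0.4045,0.15,64,0,0,-0.38,0.0707,-0.4045,0.15,64,0,0,-0.38,0.0707,-0.4045,0.15,64,0,0,-0.38,0.0707,-0.4045,0.15,64]

```text
clock: 26.15
position: [0.5742, -0.2431, 0.1914]
ee_rot: [-0.991, -2.981, -0.002]
force: [0.7, 0.0, 0.0]
width: 0.699
gripper_force: 0.0
```

```bash
python3 - <<'E'
from h import *
s=sensors.observe(); print(s["position"],s["width"]*92,2*np.degrees(np.arctan2(s["ee_rot"][1],s["ee_rot"][0]))%360)
cv2.imwrite("pics/t8.png",top()); w,c,o=cartons("w8")
print(pix([.5745,-.2455,.04],c))
a=cv2.imread("pics/t8.png")[180:350,220:460]
cv2.imwrite("pics/m8.png",np.vstack([cv2.resize(a,(425,300)),cv2.resize(w,(425,300))]))
E
```

```text
[ 0.57415035 -0.24305796  0.19143926] 64.29456685333217 143.21881096342216
top [395.7 210.5] 59 [ 661.6 -150.3]
top [254.5 253. ] 20 [549.7 243. ]
top [285. 254.] 19 [545.5 159.3]
top [323.2 272.7] 25 [492.2  55. ]
top [242.  273.5] 42 [494.  277.5]
top [256.7 273.6] 45 [493.  237.3]
top [271.6 273.5] 46 [492.6 196.6]
top [266. 282.] 21 [469.6 212.2]
top [297.5 283. ] 18 [465.3 126.1]
top [363.7 325.3] 43 [346.9 -52.6]
[493. 246.] label mm [ 660.5 -148.8] [22.2 20.5] 67.1
[[318.59082108 231.74953068]]
```

View pics/m8.png

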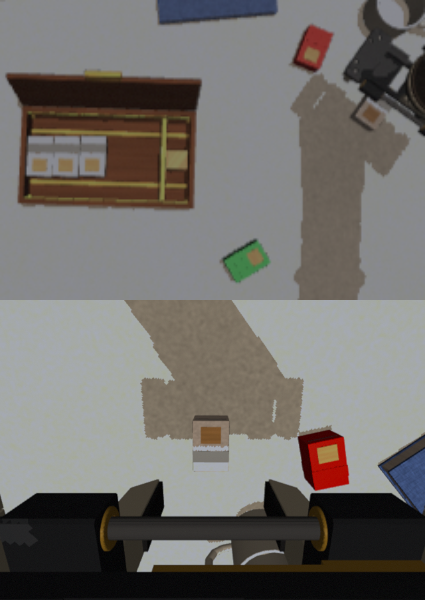

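The three cartons are snug at the end wall, 40 mm apart. Carton B is centred between the fingers, and the mug behind it is clear.

Emit:
arm_command:
  deltas: [0,0,0,0,-0.0015,-0.05,64,0,0,0,0,-0.0015,-0.09,64,0,0,0,0,-0.0015,-0.125,64,0,0,0,0,-0.0015,-0.15,64,0,0,0,0,-0.0015,-0.1625,64,0,0,0,0,-0.0015,-0.1625,64,0,0,0,0,-0.0015,-0.1625,20,0,0,0,0,-0.0015,-0.1625,20,0,0,0,0,-0.0015,-0.1625,20,0,0,0,0,-0.0015,-0.1625,20,0,0,0,0,-0.0015,-0.1625,20,0,0,0,0,-0.0015,-0.1625,20]
  force: 25

```text
clock: 27.45
position: [0.575, -0.2466, 0.0298]
ee_rot: [0.994, 2.978, -0.0]
force: [-1.2, 0.8, 7.0]
width: 0.435
gripper_force: 25.0
```

Emit:
arm_command:
  deltas: [0,0,0,0,0,0.04,20,0,0,0,0,0,0.09,20,0,0,0.09,-0.03,0.03,0.12,20,0,0,0.18,-0.06,0.06,0.12,20,0,0,0.27,-0.072,0.1,0.12,20,0,0,0.35,-0.072,0.15,0.12,20,0,0,0.381,-0.072,0.2,0.12,20,0,0,0.381,-0.072,0.25,0.12,20,0,0,0.381,-0.072,0.3,0.12,20,0,0,0.381,-0.072,0.34,0.12,20,0,0,0.381,-0.072,0.37,0.11,20,0,0,0.381,-0.072,0.381,0.1,20,0,0,0.381,-0.072,0.381,0.088,20,0,0,0.381,-0.072,0.381,0.088,20,0,0,0.381,-0.072,0.381,0.088,20]
  force: 25

```text
clock: 28.95
position: [0.5023, 0.1332, 0.1164]
ee_rot: [-0.074, -3.14, 0.002]
force: [-0.0, 0.5, 0.0]
width: 0.436
gripper_force: 25.0
```

```bash
python3 - <<'E'
from h import *
held("pics/w9.png"); top()
E
```

```text
label box [ 289  293   66   52 3320]
edges [(np.int64(260), 16), (np.int64(261), 38), (np.int64(262), 23), (np.int64(263), 26), (np.int64(271), 13), (np.int64(272), 36), (np.int64(273), 30), (np.int64(274), 9), (np.int64(291), 18), (np.int64(292), 38)]
[0.50229202 0.13317299 0.11637536] 40.08653163517242 177.30094764777482
top [395.7 210.5] 59 [ 661.6 -150.3]
top [242.  273.5] 42 [494.  277.5]
```

View pics/w9.png

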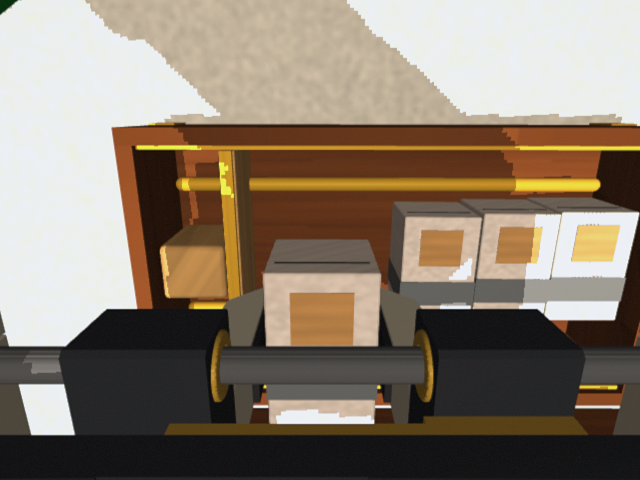

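The held carton is square over the gap. The plate's front edge is at about (243,240) and carton 3's near top corner is at about (392,250).

```bash
python3 - <<'E'
from h import *
c=optics.calibration("wrist"); s=sensors.observe()
C=np.array([.5035,.172]);ex=np.array([.9989,-.0464]);ey=np.array([.0464,.9989])
for n,p,z in [("plate",(242,240),.053),("c3",(393,240),.048),("c3b",(390,204),.048),("heldL",(264,270),s["position"][2]+.0112),("heldR",(380,270),s["position"][2]+.0112),("tcp",None,0)]:
    q=(world(p,z,c)[0,:2] if p else s["position"][:2])-C; print(n,(q@ex*1e3).round(1),(q@ey*1e3).round(1))
E
```

```text
plate -17.3 -78.7
c3 -15.7 -0.4
c3b -34.9 -2.9
heldL -30.0 -56.9
heldR -30.0 -18.6
tcp 1.0 -38.5
```

Emit:
arm_command:
  deltas: [0,0,0,-0.0005,0.001,-0.03,20,0,0,0,-0.0005,0.001,-0.045,20,0,0,0,-0.0005,0.001,-0.055,20,0,0,0,-0.0005,0.001,-0.063,20,0,0,0,-0.0005,0.001,-0.069,20,0,0,0,-0.0005,0.001,-0.074,20,0,0,0,-0.0005,0.001,-0.077,20,0,0,0,-0.0005,0.001,-0.0785,20,0,0,0,-0.0005,0.001,-0.0785,20]

```text
clock: 29.95
position: [0.5019, 0.1358, 0.0382]
ee_rot: [0.071, 3.141, 0.0]
force: [0.2, 0.5, -1.2]
width: 0.437
gripper_force: 25.0
```

Emit:
arm_command:
  deltas: [0,0,0,0,0,0,45,0,0,0,0,0,0,45,0,0,0,0,0,0,45,0,0,0,0,0,0.02,45,0,0,0,0,0,0.06,45,0,0,0,0,0,0.09,24,0,0,0,-0.03,-0.03,0.09,24,0,0,0,-0.0504,-0.0453,0.09,24,0,0,0,-0.0504,-0.0453,0.09,24,0,0,0,-0.0504,-0.0453,0.09,24]

```text
clock: 30.95
position: [0.4517, 0.0901, 0.1285]
ee_rot: [0.073, 3.14, -0.0]
force: [0.5, 0.1, 0.2]
width: 0.262
gripper_force: 0.0
```

```bash
python3 - <<'E'
from h import *
s=sensors.observe(); print(s["position"],s["width"]*92,2*np.degrees(np.arctan2(s["ee_rot"][1],s["ee_rot"][0]))%360)
top(); w,c=snap("wrist"); cv2.imwrite("pics/w10.png",w)
E
```

```text
[0.45169171 0.09010003 0.12847665] 24.068856504291272 177.34784602841066
top [395.7 210.5] 59 [ 661.6 -150.3]
top [254. 253.] 19 [549.7 244.4]
top [283.5 254. ] 16 [545.6 163.4]
top [242.  273.5] 42 [494.  277.5]
top [256.7 273.6] 45 [493.  237.3]
top [270.3 273. ] 27 [493.9 200.3]
```

View pics/w10.png

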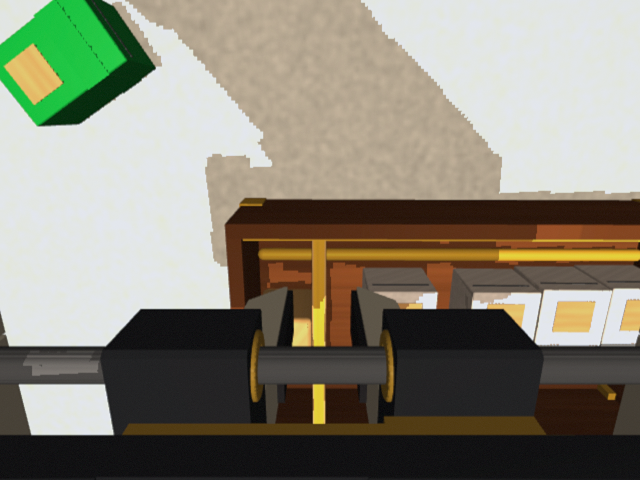

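The plate is centred between the fingers, and the fourth carton lies flat ahead of it, about 20 mm from the third.

Emit:
arm_command:
  deltas: [0,0,0,0,0,-0.03,24,0,0,0,0,0,-0.055,24,0,0,0,0,0,-0.07,24,0,0,0,0,0,-0.0825,24,0,0,0,0,0,-0.0825,24,0,0,0,0,0,-0.0825,0,0,0,0,0,0,-0.0825,0,0,0,0,0,0,-0.0825,0,0,0,0,0,0,-0.0825,0,0,0,0,0,0,-0.0825,0]
  force: 25

```text
clock: 32.05
position: [0.4521, 0.0905, 0.0463]
ee_rot: [0.072, 3.139, 0.0]
force: [0.1, -1.6, 6.9]
width: 0.087
gripper_force: 25.0
```

Emit:
arm_command:
  deltas: [0,0,0,0.0004,0.008,0,0,0,0,0,0.0007,0.016,0,0,0,0,0,0.0011,0.024,0,0,0,0,0,0.0015,0.032,0,0,0,0,0,0.0018,0.038,0,0,0,0,0,0.002,0.042,0,0,0,0,0,0.0021,0.044,0,0,0,0,0,0.0021,0.045,0,0,0,0,0,0.0021,0.045,0,0]

```text
clock: 32.95
position: [0.4542, 0.1351, 0.0463]
ee_rot: [0.072, 3.139, -0.001]
force: [0.1, -2.0, 7.9]
width: 0.085
gripper_force: 25.0
```

Emit:
arm_command:
  deltas: [0,0,0,0.0001,0.001,0,0,0,0,0,0.0001,0.002,0,0,0,0,0,0.0001,0.002,0,0]

```text
clock: 33.25
position: [0.4542, 0.1352, 0.0463]
ee_rot: [0.074, 3.14, -0.005]
force: [-1.1, -8.6, 13.3]
width: 0.085
gripper_force: 25.0
```

Emit:
arm_command:
  deltas: [0,0,0,0,0.001,0,0,0,0,0,0,0.001,0,0,0,0,0,0,0.001,0,0,0,0,0,-0.0001,-0.002,0,0,0,0,0,-0.0003,-0.006,0,0,0,0,0,-0.0005,-0.01,0,0,0,0,0,-0.0006,-0.0142,0,0,0,0,0,-0.0006,-0.0142,0,0,0,0,0,-0.0006,-0.0142,0,0]

```text
clock: 34.15
position: [0.4536, 0.123, 0.0463]
ee_rot: [0.072, 3.139, -0.0]
force: [0.1, -1.1, 9.7]
width: 0.082
gripper_force: 25.0
```

Emit:
arm_command:
  deltas: [0,0,0,0,0,0,24,0,0,0,0,0,0,24,0,0,0,0,0,0,24,0,0,0,0,0,0.02,24,0,0,0,0,0,0.06,24,0,0,0,0,0,0.11,24,0,0,0,-0.05,-0.02,0.15,24,0,0,0,-0.05,-0.07,0.2,24,0,0,0,-0.05,-0.12,0.25,24,0,0,0,-0.05,-0.17,0.27,0,0,0,0,-0.05,-0.17,0.27,0,0,0,0,-0.05,-0.17,0.27,0]

```text
clock: 35.35
position: [0.4038, -0.0521, 0.3181]
ee_rot: [0.084, 3.137, -0.004]
force: [-0.3, 0.7, -0.2]
width: 0.053
gripper_force: 0.0
```

```bash
python3 - <<'E'
from h import *
im=top(); cv2.imwrite("pics/t11.png",im); c=optics.calibration("top"); s=sensors.observe(); print(s["position"],s["width"])
C=np.array([.5035,.172]);ex=np.array([.9989,-.0464]);ey=np.array([.0464,.9989])
hsv=cv2.cvtColor(im,cv2.COLOR_BGR2HSV).astype(int); ye=(hsv[...,0]>22)&(hsv[...,0]<34)&(hsv[...,1]>100)&(hsv[...,2]>90)
ys,xs=np.nonzero(ye[212:230,255:300]); tab=(xs.mean()+255,ys.mean()+212); print("tab",tab,len(xs))
for z in(.228,.234): q=world(tab,z,c)[0,:2]-C; print(z,q@ex,q@ey)
for y in (262,272,280):
    xx=np.nonzero(ye[y,235:330])[0]+235; print(y,xx)
g=world([(278,272),(284,272),(288,272)],.05,c)[:,:2]-C; print(g@ey)
a=cv2.resize(im[205:310,215:345],None,fx=6,fy=5.5,interpolation=cv2.INTER_CUBIC); cv2.imwrite("pics/c11.png",a)
E
```

```text
top [395.7 210.5] 59 [ 661.6 -150.3]
top [254. 253.] 17 [549.7 244.4]
top [283.5 254. ] 16 [545.6 163.4]
top [315. 255.] 17 [541.3  76.8]
top [311.5 271.2] 26 [497.   87.1]
top [242.  273.5] 42 [494.  277.5]
top [256.7 273.6] 46 [493.  237.5]
top [271.3 273.4] 44 [492.9 197.4]
top [286.  273.6] 43 [491.6 157.2]
top [265.5 282. ] 20 [469.6 213.5]
[ 0.40352381 -0.05015315  0.31699642] 0.023492662742614735
tab (np.float64(278.95744680851067), np.float64(221.74468085106383)) 47
0.228 0.10663755228957383 -0.0037884121353712716
0.234 0.10584585058189823 -0.004196321434622116
262 [299 300 301]
272 [299 300]
280 [299 300]
[ 0.00607128 -0.01023553 -0.02111118]
```

View pics/c11.png

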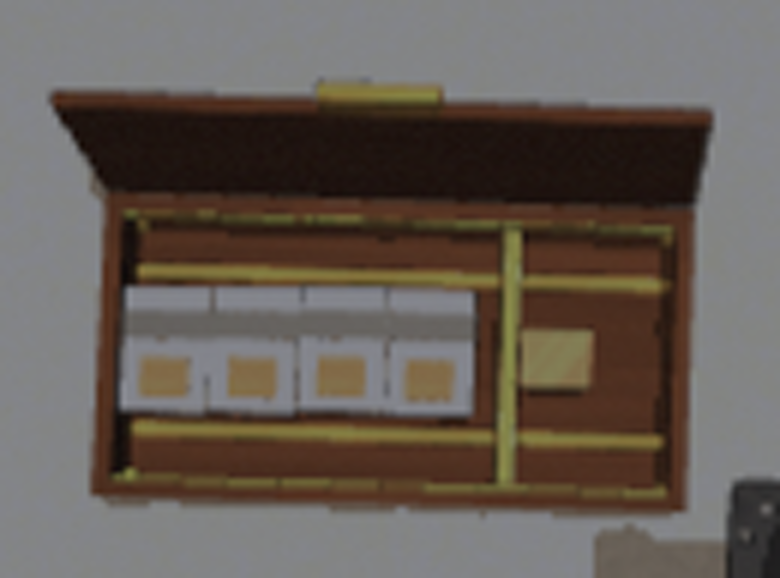

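The row of four is snug at the end wall, with the divider standing about 12 mm clear of the fourth carton. The lid leans back to about 1.75 rad, with its tab at about (279,222) in the top view. Next I'll stage the closed fingers behind the lid and work out the closing arc.

Emit:
arm_command:
  deltas: [0,0,0,0.05,0.0,0.01,0,0,0,0,0.08,0.04,0.01,0,0,0,0,0.12,0.08,0.01,0,0,0,0,0.16,0.11,0.01,0,0,0,0,0.2,0.14,0.01,0,0,0,0,0.24,0.17,0.01,0,0,0,0,0.2448,0.2153,0.01,0,0,0,0,0.2448,0.2153,0.01,0,0,0,0,0.2448,0.2153,-0.03,0,0,0,0,0.2448,0.2153,-0.07,0,0,0,0,0.2448,0.2153,-0.101,0,0,0,0,0.2448,0.2153,-0.101,0,0,0,0,0.2448,0.2153,-0.101,0]

```text
clock: 36.7
position: [0.6471, 0.1699, 0.2146]
ee_rot: [-0.069, -3.139, -0.001]
force: [1.0, 0.5, 0.9]
width: 0.005
gripper_force: 0.0
```

```bash
python3 - <<'E'
from h import *
s=sensors.observe(); p=s["position"]; print(p,s["force"])
C=np.array([.5035,.172]);ex=np.array([.9989,-.0464])
for th in [1.5,1.4,1.3,1.2,1.1,1,.9,.8,.7,.6,.5,.4,.3,.2,.1,0]:
    x=.074-.13*np.cos(th)+.008*np.sin(th)+.0095; z=.064+.13*np.sin(th)+.008*np.cos(th)+.019
    q=np.r_[C+x*ex,z]; print(th,(q-p).round(4))
E
```

```text
[0.64709584 0.1699407  0.21457487] [1.04496754 0.51983567 0.91995164]
1.5 [-0.0614 -0.0018 -0.0013]
1.4 [-0.0744 -0.0012 -0.0021]
1.3 [-0.0872 -0.0006 -0.0042]
1.2 [-0.0998  0.     -0.0075]
1.1 [-0.112   0.0006 -0.0121]
1 [-0.1236  0.0011 -0.0179]
0.9 [-0.1346  0.0016 -0.0248]
0.8 [-0.1449  0.0021 -0.0327]
0.7 [-0.1544  0.0026 -0.0417]
0.6 [-0.1629  0.003  -0.0516]
0.5 [-0.1703  0.0033 -0.0622]
0.4 [-0.1767  0.0036 -0.0736]
0.3 [-0.1819  0.0038 -0.0855]
0.2 [-0.1859  0.004  -0.0979]
0.1 [-0.1886  0.0041 -0.1106]
0 [-0.19    0.0042 -0.1236]
```

Emit:
arm_command:
  deltas: [0,0,0,-0.012,0,0,0,0,0,0,-0.024,0,0,0,0,0,0,-0.034,0,0,0,0,0,0,-0.043,0,0,0,0,0,0,-0.052,0,0,0,0,0,0,-0.061,0,-0.001,0,0,0,0,-0.068,0,-0.002,0,0,0,0,-0.074,0,-0.002,0,0,0,0,-0.081,0,-0.003,0,0,0,0,-0.087,0,-0.004,0,0,0,0,-0.1,0,-0.0075,0,0,0,0,-0.112,0,-0.012,0,0,0,0,-0.1236,0.001,-0.018,0,0,0,0,-0.1346,0.002,-0.025,0,0,0,0,-0.1346,0.002,-0.025,0]

```text
clock: 38.2
position: [0.5109, 0.1699, 0.1887]
ee_rot: [-0.07, -3.138, 0.003]
force: [-0.5, -0.1, -0.4]
width: 0.002
gripper_force: 0.0
```

```bash
python3 - <<'E'
from h import *
s=sensors.observe(); print(s["position"],s["force"],s["ft_torque"])
im,c=snap("scene"); cv2.imwrite("pics/s12.png",im)
E
```

```text
[0.51094729 0.16993642 0.18865778] [-0.4895685  -0.07475035 -0.41316211] [ 0.09113839 -0.14448796 -0.02487195]
```

Emit:
arm_command:
  deltas: [0,0,0,-0.0103,0,-0.008,0,0,0,0,-0.0198,0,-0.017,0,0,0,0,-0.0283,0.001,-0.0268,0,0,0,0,-0.0357,0.001,-0.0374,0,0,0,0,-0.0421,0.002,-0.0488,0,0,0,0,-0.0473,0.002,-0.0607,0,0,0,0,-0.0513,0.002,-0.0731,0,0,0,0,-0.0532,0.002,-0.08,0,0,0,0,-0.054,0.002,-0.0858,0,0,0,0,-0.0545,0.002,-0.09,0,0,0,0,-0.055,0.002,-0.0945,0,0,0,0,-0.055,0.002,-0.098,0,0,0,0,-0.055,0.002,-0.098,0]

```text
clock: 39.55
position: [0.4582, 0.1726, 0.0919]
ee_rot: [0.071, 3.141, -0.001]
force: [-1.6, -0.7, 2.8]
width: 0.004
gripper_force: 1.7
```

Emit:
arm_command:
  deltas: [0,0,0,0,0,-0.001,0,0,0,0,0,0,-0.002,0,0,0,0,0,0,-0.003,0,0,0,0,0,0,-0.003,0]

```text
clock: 39.95
position: [0.4583, 0.1727, 0.0913]
ee_rot: [0.071, 3.139, -0.003]
force: [-12.8, -7.9, 45.8]
width: 0.004
gripper_force: 22.9
```

Emit:
arm_command:
  deltas: [0,0,0,0,0,0.02,0,0,0,0,0,0,0.07,0,0,0,0,0,0,0.12,0,0,0,0,0,-0.05,0.17,0,0,0,0,0,-0.1,0.2,0,0,0,0,0,-0.15,0.22,0,0,0,0,0,-0.2,0.22,0,0,0,0,0,-0.25,0.22,0,0,0,0,0,-0.25,0.22,0,0,0,0,0,-0.25,0.22,0,0,0,0,0,-0.25,0.22,0]

```text
clock: 41.05
position: [0.4582, -0.0779, 0.3086]
ee_rot: [0.075, 3.14, 0.0]
force: [0.7, 1.5, -0.2]
width: 0.004
gripper_force: 0.0
```

```bash
python3 - <<'E'
from h import *
im,c=snap("top"); s=sensors.observe(); print(s["position"],s["force"])
C=np.array([.5035,.172]);ex=np.array([.9989,-.0464]);ey=np.array([.0464,.9989])
hsv=cv2.cvtColor(im,cv2.COLOR_BGR2HSV).astype(int); ye=((hsv[...,0]>20)&(hsv[...,0]<34)&(hsv[...,1]>100)&(hsv[...,2]>80)).astype(np.uint8)
n,l,st,ce=cv2.connectedComponentsWithStats(ye)
for i in range(1,n):
    if st[i,4]>15 and 220<ce[i][0]<340 and 200<ce[i][1]<330:
        q=world(ce[i],.068,c)[0,:2]-C; print(ce[i],st[i],q@ex,q@ey)
br=((hsv[...,0]<16)&(hsv[...,1]>90)).astype(np.uint8); 
k=max((k for k in cv2.findContours(br[200:330,215:345].copy(),0,2)[0]),key=cv2.contourArea); print(cv2.boundingRect(k))
r=cv2.minAreaRect(world(k.reshape(-1,2)+[215,200],.072,c)[:,:2].astype(np.float32)); print(r)
E
```

```text
[ 0.45825874 -0.07676422  0.30865703] [-0.87119892  0.30033211 -1.3962385 ]
[249.21212121 245.15151515] [245 240  10  11  99] 0.061782327563758475 0.08483932789518038
[312.44117647 247.39215686] [308 242  10  11 102] 0.060781872083705384 -0.08559526574330567
[278.84615385 300.38461538] [270 296  19  10 156] -0.08380472671381926 -4.9944807989742985e-05
(15, 41, 100, 57)
((0.5039152503013611, 0.17128834128379822), (0.26408132910728455, 0.14556880295276642), 87.22555541992188)
```

```bash
python3 -c "
from cell import arm
print(arm.sign_off())"
```

```text
the job is handed in; nothing more can be done
None
```

The job is handed in at about 41 s of the 210 s, and the hand-in returned no verdict: all four cartons are snug at the end wall, the divider is backed off about 12 mm, the lid is shut, and the mug, book and candlestick were left alone.

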